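# Unscreen the transformer

### The job

Lift the tall slim screening can straight up off the transformer on the black chassis and stand it gently, closed end up, in the empty bay of the parts tray. Springs inside make the can cling to the transformer, so grip the can only, above the transformer's foot: the transformer must stay standing where it is on the chassis, and so must the squat can beside it.

Things in the scene. Friction and masses are not known exactly. Their poses are not given: they have to be found in the camera images.
- can_center (a point): Centre (half-way up) of the tall slim screening can to be moved: aluminium cup upside down over the transformer, 52 mm outer diameter, 60 mm high, wall 3 mm, open below, 100 g. Its z axis points up, to the closed end. Its rim rests on the transformer's foot, so this point starts 50 mm above the chassis plate and the can's top 80 mm above it. Best gripped here or up to 15 mm higher.
- core_foot (a point): Centre of the underside of the transformer in the can, loose on the chassis plate (8 mm thick, on the table); z up. White round foot 56 mm wide, 20 mm high, seen below the can; column 34 mm wide, up to 75 mm above this point; 0.46 kg. Springs drag on the can with 3 N at most: pulled straight up 55 mm or more, the can comes off; fingers down at the foot take the transformer along.
- bay_center (a point): Centre of the floor of the empty bay of the grey two-bay parts tray, fixed on the table, 130 x 220 mm; walls and divider reach 15 mm above the table, floor 4 mm thick. The bay is 122 mm along this point's x and 104 mm along its y axis; z up. The other bay, on the -y side, holds small parts. A can standing in the bay has its centre 30 mm above this point.
- squat_center (a point): Centre (half-way up) of the squat canned unit, to be left alone: round, aluminium, 66 mm diameter, 48 mm high, standing loose on the same chassis plate, its axis 120 to 140 mm from the tall can's axis.
Not all that is in view belongs to the job. Leave any purple look-alike of the part that bears core_foot alone.

How it is judged:
By the outcome, as a careful person would: the job done as asked, in the order asked, and still so for the second after the job is handed in, with the robot touching nothing.
It also fails if it takes over 40 s, if anything falls off the work surface, if the arm or the gripper's body presses on something with over 40 N, if the wrist force passes 120 N, or if a joint passes its speed limit or range.

### The arm

A 6-joint arm with a two-finger parallel gripper is mounted at the origin on the work surface. World frame = base frame: x ahead of the robot, y to its left, z up, the work surface at z = 0. Lengths are in m, angles in rad, forces in N, time in s.
With the tool pointing down it reaches from about 0.375 to 0.9 m from the base axis. Payload 3.1 kg.
Tool frame: the origin (TCP) lies on the front face of the gripper's body, between the roots of the fingers; the fingertips stand 70 mm ahead of it and the grasp point (between the pads) lies 51 mm ahead of it; z points along the fingers, y is the line along which they close (so a half turn about z gives the same grasp; the last joint's range is limited). The gripper opens to 87 mm and grips with 3 to 60 N. Pads are 19 mm wide; open, the fingers measure 117 mm over their backs; the gripper's body (75 mm by 190 mm) begins 51 mm behind the grasp point.
Start: joints at [-1.383, 0.527, 1.433, -0, 1.181, -0.178], TCP at [0.224, -0.584, 0.292] pointing down, gripper open.
Joint ranges: [-3.08, 3.08], [-0.75, 2.2], [0.22, 2.44], [-1.43, 4.57], [0, 2.65], [-2.85, 2.85]. Speed limits (rad/s): [2.79, 2.79, 3.14, 3.14, 3.14, 3.14].

### API

Orientations are given as a unit quaternion [x, y, z, w].
In Python, from rig import robot, cams, ticket gives the robot as it stands. The module is installed in compiled form; this text tells all that it offers.
- The arm moves only by the shell command python3 -m crank 'ROWS' [FORCE]. ROWS is JSON, a list of rows, each a list of 7 numbers: the shift along the tool's x, y, z in cm, then the turn, a rotation vector about the tool's x, y, z in rad, then the closure, from 0 (fully open) to 1 (shut). A call has 1 to 5 rows; each row shifts and turns the commanded pose from where the row before left it, along the tool's axes as they then stand; what a row does not reach is not made up. A row lasts 1/8 s, in which the tool goes at most 62.5 mm and 10.7 degrees, less where a joint would pass 70% of its speed; a pose out of reach is approached as far as the arm can. A call is refused whole if a number of a shift passes 6.25 or a number of a turn 0.188, either way. A call with a gripper value outside its range is refused whole. The fingers move at their own pace and stop on an object; FORCE is the grip in N (left out, the last holds). Time passes only in rows, so rows that do not move let the fingers close. It gives the time, the measured TCP pose, the force, the opening and the grip force at its end, in the units of the state.
- robot.get_obs(): the state, without advancing time (a new reading comes with each control period).
- cams.camera(name): name is "side" or "top"; returns the picture (384x512x3 uint8, red, green, blue); there is no depth.
- cams.camera_info(name): a dict with "intrinsics" (3x3 intrinsics, pixels), "pose" (4x4, takes a point from camera to world coordinates). Camera axes: x right, y down, z forward; pixel columns grow to the right and rows downward; lengths in m; the calibration is good to about 2 mm. A picture is of the moment at which its call begins. camera_info takes no time and is no camera call.
- ticket.hand_in(): hands the job in; it is judged then, once.
The state is a dict: "time": time; "q": joint angles; "joint_velocities": joint speeds; "joint_torque": joint torques, N m; "position": TCP position; "tool_rot": TCP orientation; "ft_force": force on the tool from outside, world axes, zero at the start; "moment": the same for the moment, N m; "grip_width": finger opening in m; "grip_force": force on a finger pad.
Only numpy, scipy, OpenCV 4.12 (cv2) and the standard library are available. Lean on these libraries where they do the work, as an engineer would, in place of code of your own. Each camera call takes 0.05 s, during which the arm holds its last target. There are 200 camera calls.

## Working session

There is one attempt and no reset: what is moved stays moved. The work goes in short steps, Python scripts to look and compute and a shell command to move; the robot and the scene stay as the last step left them, time stands still between calls to the robot, and variables do not carry over. Pictures are saved under pics/ and viewed, at most 10 in all, crops included, and the job is handed in when it is done.

```bash
mkdir -p pics
python3 - <<'E'
from rig import robot,cams
import cv2
for n in("side","top"):
    cv2.imwrite(f"pics/{n}0.png",cams.camera(n)[:,:,::-1]); i=cams.camera_info(n); print(n,i["intrinsics"],i["pose"])
o=robot.get_obs();print(o["position"],o["tool_rot"],o["time"],o["grip_width"])
E
```

```text
side [[398.46971387   0.         255.08865282]
 [  0.         398.46971387 194.56488161]
 [  0.           0.           1.        ]] [[ 0.99633214 -0.03515112  0.07801703  0.41085951]
 [-0.08457156 -0.54338823  0.83521068 -0.87321691]
 [ 0.01303494 -0.83874527 -0.54436794  0.61441558]
 [ 0.          0.          0.          1.        ]]
top [[437.00890069   0.         259.87404412]
 [  0.         437.00890069 192.51534033]
 [  0.           0.           1.        ]] [[ 0.16058324 -0.96665479  0.19947816  0.29473946]
 [-0.98701011 -0.15827225  0.0275852  -0.02464504]
 [ 0.00490649 -0.20131668 -0.97951392  1.1332789 ]
 [ 0.          0.          0.          1.        ]]
[ 0.22348794 -0.5831204   0.29135879] [ 9.83321437e-01  1.81873584e-01 -9.08536931e-06 -9.74746556e-04] 0.1 0.08686071922133816
```

View pics/side0.png

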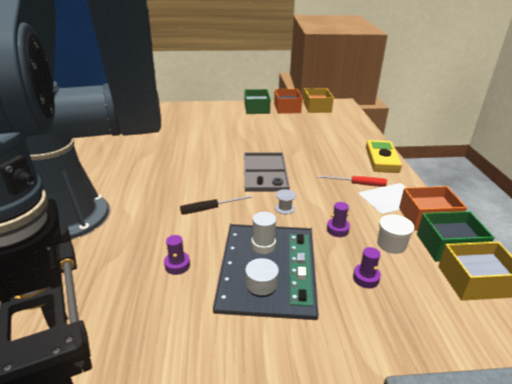

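View pics/top0.png

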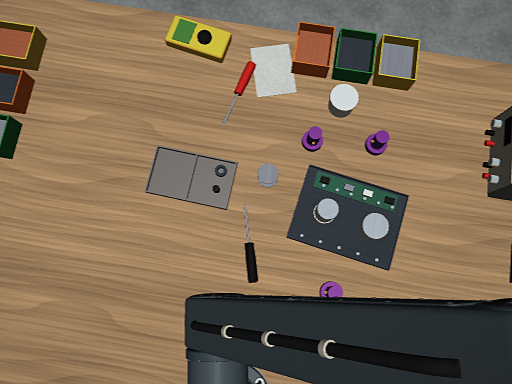

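The side view shows the tall can on the white foot at (264,228), the squat can at (262,275) and the tray at (265,170). In the top view they are at about (326,209), (376,226) and (192,177); the empty bay is the left half, about (172,172). Other round things are the spool at (268,175) top, the white cup at (343,97) and three purple look-alikes. Only the item at (326,209) is a slim aluminium can on a white foot on the black chassis. I'll confirm that in one crop.

Run:
```python
import cv2,numpy as np
s=cv2.imread("pics/side0.png");t=cv2.imread("pics/top0.png")
z=lambda a,k:cv2.resize(a,None,fx=k,fy=k,interpolation=cv2.INTER_CUBIC)
a=z(s[200:300,215:320],4)[:400]; b=z(t[165:265,285:380],4)
c=z(t[140:215,140:245],4);c=c[:200*2]
cv2.imwrite("pics/crop1.png",cv2.resize(np.hstack([a,b]),None,fx=.99,fy=.99)); cv2.imwrite("pics/crop2.png",c)
```

```text
(no output)
```

View pics/crop1.png

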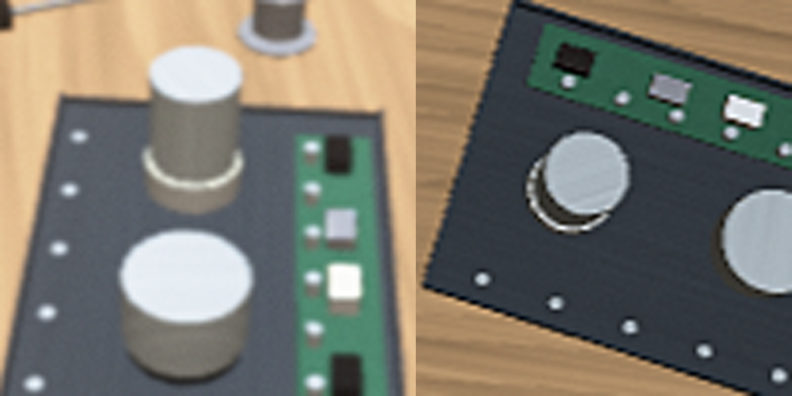

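View pics/crop2.png

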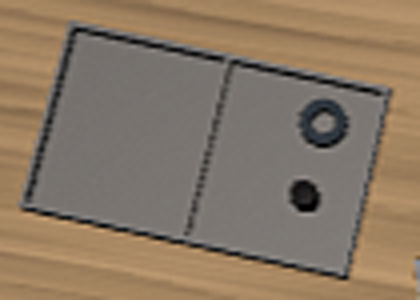

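The crops confirm it: the slim can with the white foot ring is the target (side top-centre 264.5,218.7; top-centre 328.2,208.7), and the squat can is beside it. The left tray bay is empty; the tray corners in crop 2 are (72,25), (390,90), (347,277) and (22,208).

```bash
cat > h.py <<'E'
from rig import robot,cams
import numpy as np
from scipy.spatial.transform import Rotation as R
def pt(n,uv,z):
    i=cams.camera_info(n);K=np.array(i["intrinsics"]);P=np.array(i["pose"])
    d=P[:3,:3]@np.linalg.solve(K,[*uv,1]); return (P[:3,3]+d*(z-P[2,3])/d[2])
def px(n,p):
    i=cams.camera_info(n);K=np.array(i["intrinsics"]);P=np.array(i["pose"])
    c=K@(P[:3,:3].T@(np.array(p)-P[:3,3]));return c[:2]/c[2]
def rot(): return R.from_quat(robot.get_obs()["tool_rot"])
E
python3 - <<'E'
from h import *
np.set_printoptions(precision=4,suppress=True)
print("can",pt("side",(264.5,218.7),.088),pt("top",(328.2,208.7),.088))
print("squat",pt("side",(262,270),.056),pt("top",(375.6,226.1),.056))
c=np.array([pt("top",(140+a/4,140+b/4),.015) for a,b in((72,25),(390,90),(347,277),(22,208))])
print(c,np.linalg.norm(c-np.roll(c,-1,0),axis=1)); print("traycentre",c.mean(0))
d=(c[0]+c[3]-c[1]-c[2])/2; d/=np.linalg.norm(d); print("bay y dir",d,"bay",c.mean(0)+d*.054)
print(rot().as_matrix())
E
```

```text
can [ 0.4988 -0.165   0.088 ] [ 0.4948 -0.1652  0.088 ]
squat [ 0.4813 -0.2926  0.056 ] [ 0.4766 -0.2913  0.056 ]
[[0.6029 0.2952 0.015 ]
 [0.593  0.0784 0.015 ]
 [0.4649 0.0844 0.015 ]
 [0.4756 0.3016 0.015 ]] [0.2171 0.1283 0.2175 0.1275]
traycentre [0.5341 0.1899 0.015 ]
bay y dir [0.0474 0.9989 0.    ] bay [0.5367 0.2439 0.015 ]
[[ 0.9338  0.3577 -0.0004]
 [ 0.3577 -0.9338  0.0019]
 [ 0.0003 -0.0019 -1.    ]]
```

```bash
python3 -m crank '[[4.05,-2.93,0.7,0,0,0,0],[4.05,-2.93,0.7,0,0,0,0],[4.05,-2.93,0.7,0,0,0,0],[4.05,-2.93,0.7,0,0,0,0],[4.05,-2.93,0.7,0,0,0,0]]'
python3 -m crank '[[4.05,-2.93,0.7,0,0,0,0],[4.05,-2.93,0.7,0,0,0,0],[4.05,-2.93,0.7,0,0,0,0],[4.05,-2.93,0.7,0,0,0,0],[4.05,-2.93,0.7,0,0,0,0]]'
python3 -m crank '[[0,0,0,0,0,0,0],[0,0,0,0,0,0,0]]'
python3 - <<'E'
from h import *
import cv2
im=cams.camera("side");cv2.imwrite("pics/s1.png",cv2.resize(im[90:290,160:380,::-1],None,fx=3,fy=3))
o=robot.get_obs();R_=rot().as_matrix();p=o["position"];print(p,R_[:,2],o["ft_force"])
for xy in ((.4988,-.165),(.4968,-.165)):
    print("tool cm",R_.T@(np.array([*xy,.119])-p)*100)
E
```

```text
time: 0.72
position: [0.3609, -0.3729, 0.2568]
tool_rot: [0.983, 0.182, -0.0, -0.0]
ft_force: [0.5, 0.5, 0.8]
grip_width: 0.0872
grip_force: 0.0
time: 1.35
position: [0.4976, -0.1636, 0.2218]
tool_rot: [0.983, 0.182, -0.0, -0.0]
ft_force: [0.8, -1.3, 0.5]
grip_width: 0.0873
grip_force: 0.0
time: 1.6
position: [0.4968, -0.1652, 0.222]
tool_rot: [0.983, 0.182, -0.0, 0.0]
ft_force: [-0.1, 0.2, 0.1]
grip_width: 0.087
grip_force: 0.0
[ 0.49662646 -0.16578959  0.22218573] [-3.91357485e-04 -2.16557473e-04 -9.99999900e-01] [-1.4465945   0.45177354  0.41925138]
tool cm [2.35789030e-01 3.25108537e-03 1.03184701e+01]
tool cm [ 0.04898546 -0.06819413 10.31854837]
```

View pics/s1.png

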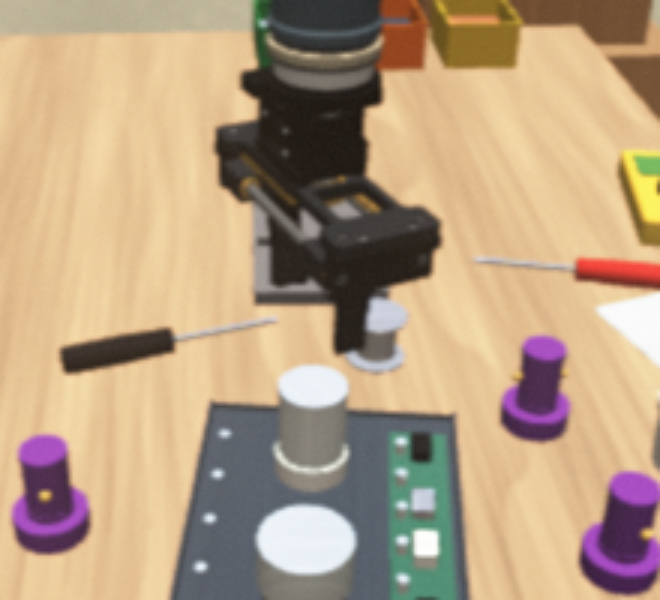

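Gripper is above the can (can top at crop (313,385)) and the numbers agree to about 2 mm. I'll descend next.

```bash
python3 -m crank '[[0.1,-0.05,3,0,0,0,0],[0,0,3,0,0,0,0],[0,0,2.5,0,0,0,0],[0,0,1.7,0,0,0,0],[0,0,0,0,0,0,0]]'
python3 - <<'E'
from h import *
import cv2
a=cams.camera("side")[150:300,190:330,::-1];b=cams.camera("top")[150:260,270:400,::-1]
cv2.imwrite("pics/s2.png",np.hstack([cv2.resize(a,(400,429)),cv2.resize(b,(400,429))]))
print(robot.get_obs()["position"])
E
```

```text
time: 2.28
position: [0.4966, -0.1655, 0.1193]
tool_rot: [0.984, 0.181, -0.001, -0.001]
ft_force: [0.4, 0.1, -0.1]
grip_width: 0.0867
grip_force: 0.0
[ 0.49764028 -0.16547388  0.12068524]
```

View pics/s2.png

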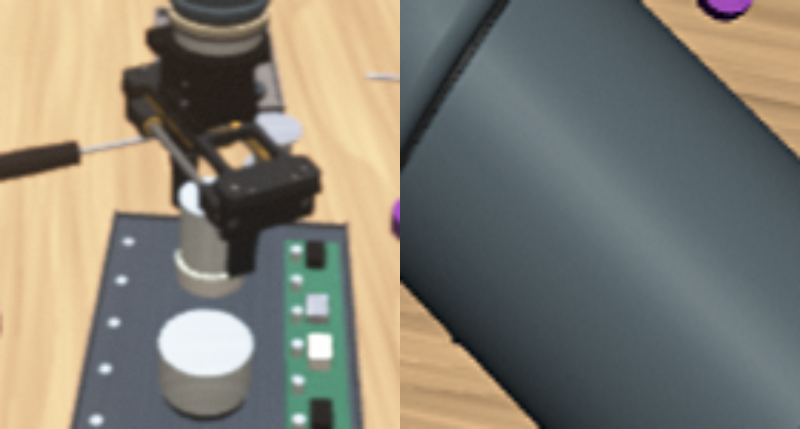

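The fingers straddle the can (near finger at (240,250)) and are well above the foot. Closing.

```bash
python3 -m crank '[[0,0,0,0,0,0,0.3],[0,0,0,0,0,0,0.5],[0,0,0,0,0,0,0.6],[0,0,0,0,0,0,0.6],[0,0,0,0,0,0,0.6]]' 20
python3 -m crank '[[0,0,0,0,0,0,0.6],[0,0,0,0,0,0,0.6],[0,0,0,0,0,0,0.6]]'
```

```text
time: 3.0
position: [0.4974, -0.1633, 0.1204]
tool_rot: [0.983, 0.182, -0.0, -0.001]
ft_force: [-0.6, 3.3, 2.6]
grip_width: 0.0521
grip_force: 20.0
time: 3.38
position: [0.4974, -0.1634, 0.1204]
tool_rot: [0.983, 0.182, -0.0, -0.001]
ft_force: [0.4, 6.0, 5.7]
grip_width: 0.0521
grip_force: 20.0
```

```bash
python3 -m crank '[[0,0,-0.3,0,0,0,0.6],[0,0,-0.5,0,0,0,0.6],[0,0,-0.7,0,0,0,0.6],[0,0,-0.8,0,0,0,0.6],[0,0,0,0,0,0,0.6]]'
python3 - <<'E'
from h import *
import cv2
a=cams.camera("side")[150:300,190:330,::-1]
cv2.imwrite("pics/s3.png",cv2.resize(a,(560,600)))
E
```

```text
time: 4.0
position: [0.4978, -0.1644, 0.1443]
tool_rot: [0.983, 0.182, 0.0, 0.0]
ft_force: [-0.5, 1.8, 0.0]
grip_width: 0.0516
grip_force: 20.0
```

View pics/s3.png

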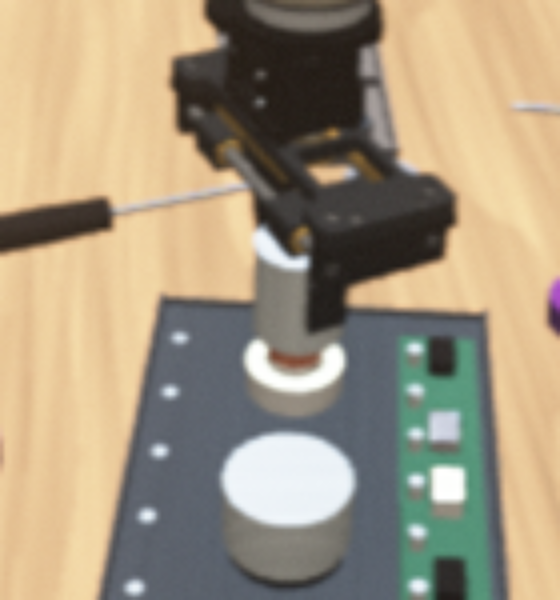

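The can has come up and shows the copper column (295,357), while the foot is still on the chassis. I'll keep lifting straight.

```bash
python3 -m crank '[[0,0,-0.8,0,0,0,0.6],[0,0,-1,0,0,0,0.6],[0,0,-1,0,0,0,0.6],[0,0,-1,0,0,0,0.6],[0,0,-1.2,0,0,0,0.6]]'
python3 -m crank '[[0,0,-1.5,0,0,0,0.6],[0,0,-1,0,0,0,0.6],[0,0,0,0,0,0,0.6]]'
python3 - <<'E'
from h import *
import cv2
a=cams.camera("side")[100:300,180:340,::-1]
cv2.imwrite("pics/s4.png",cv2.resize(a,(480,600)))
p=robot.get_obs()["position"];M=rot().as_matrix();print(p,robot.get_obs()["q"],M.T@(np.array([.5385,.2439,p[2]])-p)*100)
E
```

```text
time: 4.68
position: [0.4978, -0.1644, 0.1941]
tool_rot: [0.983, 0.182, 0.0, 0.0]
ft_force: [0.7, 0.6, -0.7]
grip_width: 0.0519
grip_force: 20.0
time: 5.05
position: [0.4982, -0.1646, 0.2193]
tool_rot: [0.983, 0.182, 0.001, 0.001]
ft_force: [1.1, -0.5, -1.0]
grip_width: 0.0519
grip_force: 20.0
[ 0.49783366 -0.16434694  0.21865952] [-5.32200584e-01  4.98457019e-01  1.75756528e+00 -2.16400810e-06
  8.84753506e-01  6.72767046e-01] [ 1.84015323e+01 -3.66684677e+01 -1.41215737e-02]
```

View pics/s4.png

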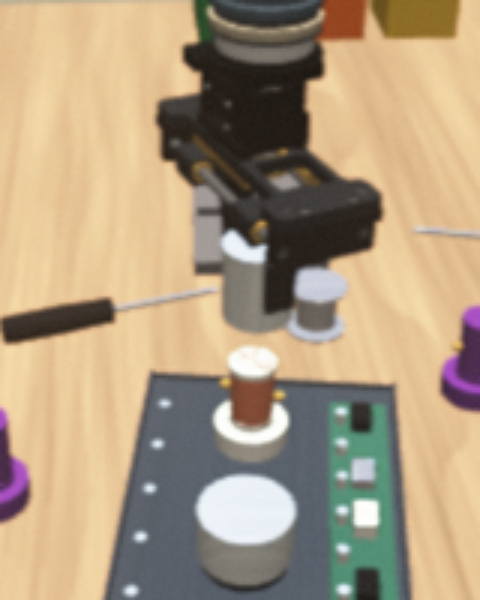

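The can is clear of the transformer, which stands upright at (250,400). The squat can hasn't moved. Now over to the bay.

```bash
python3 -m crank '[[0.84,-1.67,0,0,0,0,0.6],[1.5,-3,0,0,0,0,0.6],[2,-4,0,0,0,0,0.6],[2,-4,0,0,0,0,0.6],[2,-4,0,0,0,0,0.6]]'
python3 -m crank '[[2,-4,0,0,0,0,0.6],[2,-4,0,0,0,0,0.6],[2,-4,0,0,0,0,0.6],[2,-4,0,0,0,0,0.6],[1.5,-3,0,0,0,0,0.6]]'
python3 -m crank '[[0.5,-1,0,0,0,0,0.6],[0,0,0,0,0,0,0.6],[0,0,3,0,0,0,0.6],[0,0,3,0,0,0,0.6],[0,0,0,0,0,0,0.6]]'
python3 - <<'E'
from h import *
import cv2
a=cams.camera("side")[80:220,200:340,::-1]
cv2.imwrite("pics/s5.png",cv2.resize(a,(600,600)))
p=robot.get_obs()["position"];M=rot().as_matrix();print(p,M.T@(np.array([.5385,.2439,p[2]])-p)*100)
for q in ((-.061,-.052),(.061,-.052),(.061,.052),(-.061,.052)): print((px("side",(.538+q[0]+.047*q[1],.244+q[1]-.047*q[0],.015))-[200,80])*600/140)
print((px("side",(.538,.244,p[2]-.051-.04))-[200,80])*600/140)
E
```

```text
time: 5.72
position: [0.5152, 0.0238, 0.2176]
tool_rot: [0.983, 0.182, -0.001, -0.001]
ft_force: [0.1, 0.0, -0.9]
grip_width: 0.0522
grip_force: 20.0
time: 6.35
position: [0.5353, 0.2355, 0.2174]
tool_rot: [0.983, 0.183, -0.001, -0.0]
ft_force: [0.5, -1.1, -0.6]
grip_width: 0.052
grip_force: 20.0
time: 6.98
position: [0.536, 0.2419, 0.1561]
tool_rot: [0.983, 0.181, -0.003, 0.0]
ft_force: [-0.9, -0.7, -1.1]
grip_width: 0.0519
grip_force: 20.0
[0.53719226 0.24238318 0.1575521 ] [ 0.17622082 -0.09515915 -0.00053641]
[187.68278337 379.50334521]
[357.57098003 378.30200648]
[344.4171477  312.18142939]
[185.79058989 313.06421583]
[270.55504194 281.82578679]
```

View pics/s5.png

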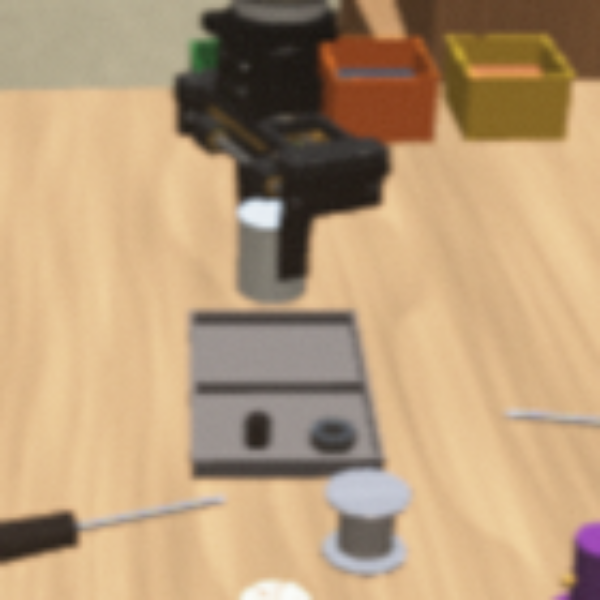

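The can hangs over the empty bay at the expected spot. I'll lower it, slowly at the end.

```bash
python3 -m crank '[[0.1,-0.05,2.5,0,0,0,0.6],[0,0,2,0,0,0,0.6],[0,0,0.8,0,0,0,0.6],[0,0,0,0,0,0,0.6]]'
python3 -m crank '[[0,0,0.2,0,0,0,0.6],[0,0,0.15,0,0,0,0.6],[0,0,0,0,0,0,0.6]]'
python3 -m crank '[[0,0,0.15,0,0,0,0.6],[0,0,0,0,0,0,0.6]]'
```

```text
time: 7.52
position: [0.539, 0.2443, 0.1058]
tool_rot: [0.983, 0.182, 0.0, 0.0]
ft_force: [-0.9, 0.3, -1.1]
grip_width: 0.0519
grip_force: 20.0
time: 7.9
position: [0.5387, 0.2446, 0.1021]
tool_rot: [0.983, 0.182, 0.0, -0.0]
ft_force: [0.2, 0.4, -0.8]
grip_width: 0.0517
grip_force: 20.0
time: 8.15
position: [0.5385, 0.2445, 0.1002]
tool_rot: [0.983, 0.182, -0.0, 0.0]
ft_force: [0.5, 0.4, -0.6]
grip_width: 0.052
grip_force: 20.0
```

```bash
python3 -m crank '[[0,0,0.15,0,0,0,0.6],[0,0,0.05,0,0,0,0.6],[0,0,0,0,0,0,0.6]]'
python3 -m crank '[[0,0,0.1,0,0,0,0.6],[0,0,0,0,0,0,0.6]]'
python3 -m crank '[[0,0,0.05,0,0,0,0.6],[0,0,0,0,0,0,0.6]]'
```

```text
time: 8.52
position: [0.5385, 0.2445, 0.0981]
tool_rot: [0.983, 0.182, -0.0, 0.0]
ft_force: [1.0, -0.2, -0.8]
grip_width: 0.0518
grip_force: 20.0
time: 8.78
position: [0.5385, 0.2445, 0.0972]
tool_rot: [0.983, 0.182, -0.0, 0.0]
ft_force: [-0.1, -0.3, -1.9]
grip_width: 0.052
grip_force: 20.0
time: 9.02
position: [0.5386, 0.2446, 0.0967]
tool_rot: [0.983, 0.182, -0.0, -0.0]
ft_force: [0.6, -0.1, -1.2]
grip_width: 0.0519
grip_force: 20.0
```

```bash
python3 -m crank '[[0,0,0.08,0,0,0,0.6],[0,0,0,0,0,0,0.6]]'
python3 -m crank '[[0,0,0.08,0,0,0,0.6],[0,0,0,0,0,0,0.6]]'
```

```text
time: 9.28
position: [0.5387, 0.2446, 0.0965]
tool_rot: [0.983, 0.182, 0.0, -0.0]
ft_force: [-0.1, -0.5, 3.5]
grip_width: 0.0521
grip_force: 20.0
time: 9.52
position: [0.5387, 0.2446, 0.0964]
tool_rot: [0.983, 0.182, 0.0, 0.0]
ft_force: [-1.4, -1.1, 9.4]
grip_width: 0.052
grip_force: 20.0
```

Contact at 0.0964, just as expected. I'll ease off slightly, release and retreat straight up.

```bash
python3 -m crank '[[0,0,-0.08,0,0,0,0.6],[0,0,0,0,0,0,0.35],[0,0,0,0,0,0,0.1],[0,0,0,0,0,0,0],[0,0,0,0,0,0,0]]'
python3 -m crank '[[0,0,0,0,0,0,0],[0,0,-1,0,0,0,0],[0,0,-2,0,0,0,0],[0,0,-4,0,0,0,0],[0,0,-4,0,0,0,0]]'
python3 -m crank '[[0,0,-2,0,0,0,0],[0,0,0,0,0,0,0],[0,0,0,0,0,0,0]]'
python3 - <<'E'
from h import *
import cv2
a=cams.camera("side")[100:330,170:340,::-1]
cv2.imwrite("pics/s6.png",cv2.resize(a,(443,600)))
E
```

```text
time: 10.15
position: [0.5385, 0.2446, 0.0957]
tool_rot: [0.983, 0.182, -0.0, -0.0]
ft_force: [0.3, 0.9, -0.7]
grip_width: 0.0786
grip_force: 0.0
time: 10.78
position: [0.5385, 0.2445, 0.2075]
tool_rot: [0.983, 0.182, -0.0, 0.0]
ft_force: [0.4, 0.2, 0.8]
grip_width: 0.0867
grip_force: 0.0
time: 11.15
position: [0.538, 0.2444, 0.2254]
tool_rot: [0.983, 0.182, -0.001, 0.0]
ft_force: [-0.0, -1.2, -0.3]
grip_width: 0.0873
grip_force: 0.0
```

View pics/s6.png

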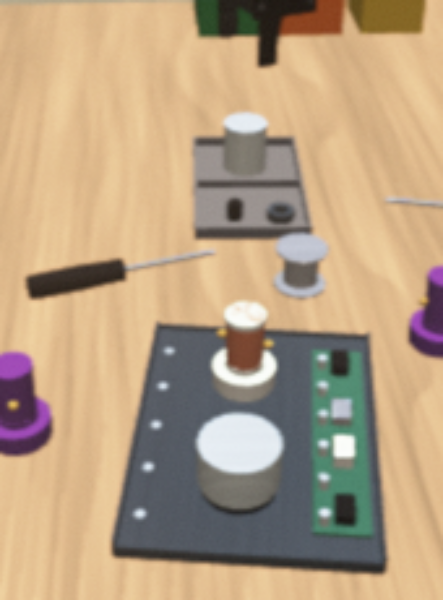

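The can stands closed end up in the empty bay (245,145). The transformer (245,350) and squat can (240,460) are in place, and the gripper is clear.

```bash
python3 -c "
from rig import ticket;print(ticket.hand_in())"
```

```text
the job is handed in; nothing more can be done
None
```

I handed the job in at about 11 s: the tall can stands closed end up in the empty bay, and the last picture shows the transformer and squat can still standing on the chassis; the hand-in returned no verdict.

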